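# Hold the contact slide of a programming jig on its mark

## Robot

A 6-joint arm with a two-finger parallel gripper is mounted at the origin on a cart in front of the work surface, level with it; the furniture and walls round the work are solid. World frame = base frame: x ahead of the robot, y to its left, z up, the work surface at z = 0. Lengths are in mm, angles in degrees, forces in N, time in s.
With the tool pointing down it reaches from about 300 to 850 mm from the base axis. Payload 4.2 kg.
Tool frame: the origin (TCP) lies between the finger pads; the fingertips stand 22 mm ahead of it and the grasp point (between the pads) lies 3 mm ahead of it; z points along the fingers, y is the direction in which the jaws open and shut (so a half turn about z gives the same grasp; the last joint's range is limited). The gripper opens to 91 mm and grips with 3 to 60 N. Pads are 32 mm wide; open, the fingers measure 118 mm over their backs; the gripper's body (76 mm by 178 mm) begins 60 mm behind the grasp point.
Start: joints at [65.203, 18.312, 89.639, -0, 72.044, -1.146], TCP at [230.679, 526.714, 235.976] pointing down, gripper open.
Joint ranges: [-177.97, 177.97], [-48.28, 115.42], [12.27, 149.76], [-77.06, 257.06], [2.81, 150.46], [-146.56, 146.56]. Speed limits (degrees/s): [147.25, 147.25, 180, 180, 180, 180].

## Interface

Orientations are given as [roll, pitch, yaw] about the fixed x, y, z axes, in that order (R = Rz(yaw) Ry(pitch) Rx(roll)).
In Python, from workcell import * gives the robot as it stands.
- The arm moves only by the shell command python3 -m jog 'ROWS' [OPENING] [FORCE]. ROWS is text: rows parted by semicolons, each of 6 numbers parted by spaces: the shift along the tool's x, y, z in units of 0.5 m (1.0 is 0.5 m), then the turn, a rotation vector about the tool's x, y, z in units of pi/2 rad (1.0 is pi/2 rad). A call has 1 to 20 rows; each row is the pose to reach, as a shift and turn from the pose measured when the call began, along the tool's axes at that moment; what a row does not reach only later rows make up. A row lasts 1/12 s, in which the tool goes at most 41.7 mm and 7.16 degrees, less where a joint would pass 70% of its speed; a pose out of reach is approached as far as the arm can. A call with a number of a shift or a turn outside -1 to 1 is refused whole. A call with a gripper value outside its range is refused whole. OPENING is the opening, from -1 (shut) to 1 (fully open), set as the call begins (- or left out, the last holds). The fingers move at their own pace and stop on an object; FORCE is the grip in N (left out, the last holds). Time passes only in rows, so rows that repeat a pose let the fingers close. It gives the time, the measured TCP pose, the force and the opening at its end, in the units of the state.
- state(): the state, without advancing time (a new reading comes with each control period).
- grab_frame(name): name is "scene" or "top" or "wrist"; returns the picture (480x640x3 uint8, red, green, blue); there is no depth.
- calibration(name): a dict with "mtx" (3x3 intrinsics, pixels), "distortion" ([k1, k2, p1, p2, k3] as OpenCV has them; the pictures are not rectified), "rvec" (rotation vector, rad) and "tvec" (3), from world to camera coordinates, as OpenCV has them. Camera axes: x right, y down, z forward; pixel columns grow to the right and rows downward; lengths in mm; the calibration is good to about 2 mm. A picture is of the moment at which its call begins: read the wrist's pose just before it. calibration takes no time and is no camera call; for the wrist camera it gives the pose at the moment of the call.
- job_done(): hands the job in, once; it reports no verdict.
Trained networks look in the newest picture that a camera, given by its name, has taken for a name from the list of things; names that differ only in an ending like _2 or _b are one class to them, and where a whole thing is asked for, a point or a joint stands for the part that bears it (a point fixed in the world has none). Each returns a list of dicts, best first, with "confidence" (0 to 1); they miss things now and then, are a little off and sometimes report something else, mostly with a low value. They report only what shows in the picture. A call takes as long as a camera call.
- spot_in(query, camera): "rect" ([left, top, right, bottom] in pixels, round what is visible of it).
- tip_of(query, camera): "location" ([column, row] in pixels: a listed point, or the origin of a listed thing).
The state is a dict: "time_s": time; "qpos": joint angles; "qvel": joint speeds; "effort": joint torques, N m; "ee_pos": TCP position; "ee_rot": TCP orientation; "force": force on the tool from outside, world axes, zero at the start; "torque": the same for the moment, N m; "gripper_width": finger opening in mm.
Only numpy, scipy, OpenCV 4.12 (cv2) and the standard library are available. Lean on these libraries where they do the work, as an engineer would, in place of code of your own. Each camera call takes 0.05 s, during which the arm holds its last target. There are 200 camera calls.

## Task

Press the shorter of the two black plug-in modules down into the nest of the programming jig until its top is flush with the nest; then take the slide's bar handle and pull the sprung contact slide over the module until its pointer stands on the long line of the scale. Finish while still gripping the handle and holding the slide there, because the spring pulls it back if it is let go. Leave the longer module, the brass fitting and the screw dish where they are.

Things in the scene. Friction and masses are not known exactly. Their poses are not given: they have to be found in the camera images.
- jig: Programming jig, fixed on the bench: aluminium base plate, x -95 to +75, y -58 to +72 mm, 14 mm high; two guide rods along x (y = +-46, 48 mm up) between front pillars (x = -85) and a rear plate (x = +58), both 60 mm high; spring barrel at the rear to x = +122. Origin on the bench under the middle between the rods; x to the jig's rear (its front faces the robot roughly), y to its left
- nest_floor (a point): Centre of the floor of the rectangular recess in the grey nest block, 18 mm above the bench, axes as the jig's. Recess 32.6 along x, 46.6 along y, 18 mm deep. A sprung steel leaf in its +y wall leans in (up to 4 mm, more toward the bottom): a module stops part way down, must be pushed the rest with about 2 to 5 N, and then stays
- nest_mouth (a point): Centre of the recess's mouth (edge slightly chamfered), level with the flat top of the nest block, 36 mm above the bench; axes as the jig's. The block is 64 mm along x and 68 mm along y
- short_module: The shorter loose black module, a block 30 (x) x 44 (y) x 18 mm (z), lying flat, metal plate and brass pads on top. Origin: centre of its underside. Fits the nest either way round, 44 mm along the jig's y, 1.3 mm play each side; seated, it stands on the nest floor with its top level with the nest's. Grip it over the 30 mm by its upper half, so the fingertips clear the nest
- long_module: Longer loose black module of the same look, 30 (x) x 64 (y) x 18 mm; does not fit the nest. Bystander. Origin at the centre of its underside
- contact_slide: White slide on the guide rods, 32 mm along x, 112 mm along y with its metal ends, 39 to 57 mm above the bench. A spring holds it home at the rear, its front 49 mm behind the nest's centre; pulled to the jig's front (jig -x) it is on the mark after 65 mm, at its end stop after 78, 3 mm over the nest. The pull grows from 4 to 11 N; let go, it springs home. Origin: centre of its underside
- slide_handle (a point): Black bar handle on the slide, a bridge along the jig's y: bar 76 mm long, 12 mm thick along x, 14 mm high, on two legs with 55 mm free between them. Point at the centre of the bar, 83 mm above the bench, 26 mm above the slide's top (19 mm free under the bar); moves with the slide; axes as the jig's
- pointer (a point): Tip of the small dark pointer on the slide's left (+y) end, just above the scale rail; same jig x as the handle's bar. The slide is on the mark when pointer and mark have the same jig x
- mark (a point): Middle of the long thick line across the scale rail (the other lines are short and thin, 10 mm apart). The rail runs along the jig's left edge, y = +58 to +71, 36 mm high. The mark's jig x is that of the nest's centre
- fitting: Small brass push-in fitting standing on the bench, 16 mm wide, 26 mm high. Bystander. Origin at the centre of its underside
- dish: Round screw dish, 90 mm across, 18 mm high. Bystander. Origin at the centre of its underside

How it is judged (in metres and radians):
On the way:
1. the short module sits flush in the nest while the slide is still home (horizontal distance between short_module and nest_floor below 0.004 m and z of short_module in the frame of nest_floor below 0.002 m and angle between short_module's own z axis and vertical below 0.06 rad and x of pointer in the frame of mark above 0.057 m), for 0.2 s.
At the end, for the whole second after the job is handed in: Short module in the nest: within 2 mm of fully down, level (0.06 rad), centred within 4 mm. Fingers hold the handle (over 4 N), slide at rest with its pointer within 4 mm of the mark along the scale. Long module, fitting and dish within 30 mm of their places (horizontal distance between short_module and nest_floor below 0.004 m and z of short_module in the frame of nest_floor below 0.002 m and angle between short_module's own z axis and vertical below 0.06 rad and x of pointer in the frame of mark between -0.004 and 0.004 m and linear speed of contact_slide below 0.01 m/s and contact force between the fingers and contact_slide above 4 N and distance of each of long_module, fitting, dish from where it was at the start of the episode below 0.03 m); the arm keeps its last pose, push and grip.
It fails at once if the long module, the fitting or the dish is pushed away from its place (30 mm) (distance of any of long_module, fitting, dish from where it was at the start of the episode above 0.03 m).
It also fails if it takes over 58 s, if anything falls off the work surface, if the arm or the gripper's body presses on something with over 40 N, if the wrist force passes 120 N, or if a joint passes its speed limit or range.

## Working session

There is one attempt and no reset: what is moved stays moved. The work goes in short steps, Python scripts to look and compute and a shell command to move; the robot and the scene stay as the last step left them, time stands still between calls to the robot, and variables do not carry over. Pictures are saved under pics/ and viewed, about 8 in all and at most 12, crops included, and the job is handed in when it is done.

```bash
mkdir -p pics; cat > h.py <<'E'
from workcell import *
import numpy as np, cv2
from scipy.spatial.transform import Rotation as R
def pic(n,f):
    im=grab_frame(n); cv2.imwrite('pics/'+f,im[:,:,::-1]); return im
def ray(n,px,z,cal=None):
    c=cal or calibration(n); M=np.array(c['mtx'],float);d=np.array(c['distortion'],float)
    u=cv2.undistortPoints(np.array([[px]],float),M,d)[0,0]
    Rm=cv2.Rodrigues(np.array(c['rvec'],float))[0];t=np.array(c['tvec'],float).ravel()
    o=-Rm.T@t; v=Rm.T@np.array([u[0],u[1],1]); return o+v*(z-o[2])/v[2]
def proj(n,P,cal=None):
    c=cal or calibration(n)
    return cv2.projectPoints(np.array(P,float).reshape(-1,3),np.array(c['rvec'],float),np.array(c['tvec'],float),np.array(c['mtx'],float),np.array(c['distortion'],float))[0].reshape(-1,2)
def togo(target,rpy=None):
    "row needed from present pose to world target TCP/rpy"
    s=state(); R0=R.from_euler('xyz',s['ee_rot'],degrees=True)
    d=R0.inv().apply(np.array(target)-s['ee_pos'])/500
    w=np.zeros(3) if rpy is None else (R0.inv()*R.from_euler('xyz',rpy,degrees=True)).as_rotvec()/(np.pi/2)
    return np.round(np.r_[d,w],4)
E
python3 - <<'E'
from h import *
s=state();print(s)
Z={'nest_mouth':36,'nest_floor':18,'short_module':0,'long_module':0,'slide_handle':83,'pointer':38,'mark':36,'fitting':0,'dish':0,'contact_slide':39,'jig':0}
for c in ('top','scene'):
    pic(c,c+'0.png')
    for k,z in Z.items():
        for r in tip_of(k,c)[:2]: print(c,k,round(r['confidence'],2),np.round(r['location'],0),np.round(ray(c,r['location'],z),1))
a=cv2.imread('pics/top0.png');b=cv2.imread('pics/scene0.png')
E
```

```text
{'time_s': 0.0, 'qpos': array([ 6.52014607e+01,  1.83504527e+01,  8.97057703e+01, -4.48934712e-04,
        7.20424674e+01, -1.14547082e+00]), 'qvel': array([ 0.06530984,  0.01090627, -0.09927622, -0.02052061, -0.01204639,
        0.0600984 ]), 'effort': array([ 5.28198452e-04, -4.12476397e+01, -2.31972742e+01,  7.26270187e-02,
        4.58250800e-02, -1.48608497e-04]), 'ee_pos': array([230.49442773, 526.28170408, 235.1364565 ]), 'ee_rot': array([-1.79901321e+02, -1.54617062e-03,  1.56347069e+02]), 'force': array([-0.4490708 , -0.26729739,  0.07622609]), 'torque': array([0.03407951, 0.03039727, 0.00420156]), 'gripper_width': 91.14906718593342}
top nest_mouth 0.63 [260. 231.] [509.6 305.5  36. ]
top nest_floor 0.69 [260. 232.] [513.4 306.7  18. ]
top short_module 0.97 [326. 295.] [409.7 211.1   0. ]
top long_module 0.82 [270. 324.] [370.6 299.5   0. ]
top slide_handle 0.86 [236. 188.] [566.8 333.   83. ]
top pointer 0.83 [201. 216.] [538.8 394.1  38. ]
top mark 0.71 [226. 249.] [485.7 357.3  36. ]
top mark 0.16 [376. 155.] [620.8 117.9  36. ]
top fitting 0.52 [421. 192.] [565.6  46.3  
[... 334 characters left out ...]
. 219.] [527.1 316.2  -0. ]
scene short_module 0.67 [292. 292.] [413.6 211.2   0. ]
scene long_module 0.82 [237. 274.] [373.3 299.4   0. ]
scene long_module 0.61 [297. 214.] [531.3 327.7   0. ]
scene slide_handle 0.72 [314. 167.] [574.6 328.3  83. ]
scene pointer 0.72 [282. 174.] [555.1 391.6  38. ]
scene pointer 0.62 [441. 294.] [551.2  30.6  38. ]
scene mark 0.97 [263. 203.] [485.3 362.7  36. ]
scene fitting 0.66 [439. 299.] [565.8  39.7   0. ]
scene fitting 0.6 [297. 220.] [521.5 318.1   0. ]
scene dish 0.92 [432. 254.] [629.2 104.8   0. ]
scene dish 0.71 [440. 294.] [574.6  44.5   0. ]
scene contact_slide 0.73 [314. 190.] [567.5 321.4  39. ]
scene jig 0.87 [308. 214.] [544.3 315.1   0. ]
```

View pics/top0.png

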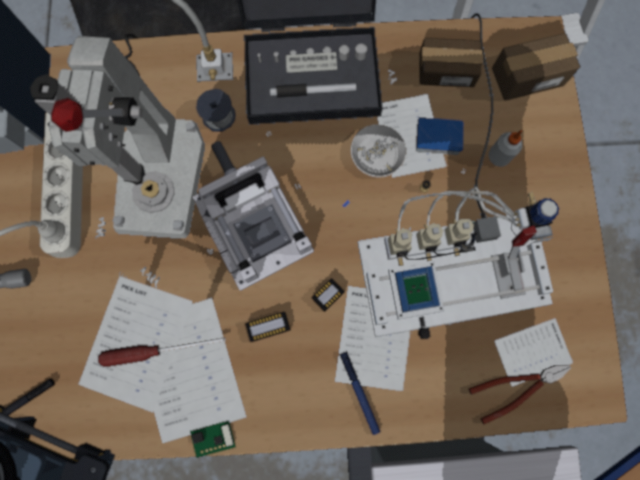

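View pics/scene0.png

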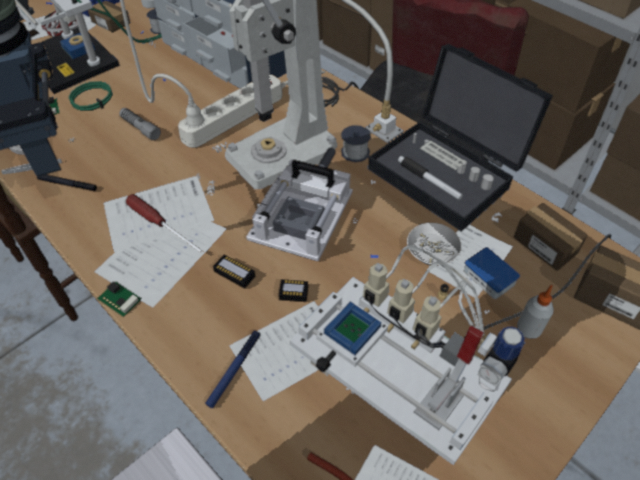

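```bash
python3 - <<'E'
from h import *
print(togo([395,195,200],[180,0,120]))
E
```

```text
[-5.672e-01 -4.759e-01  7.190e-02  1.000e-04 -0.000e+00  4.039e-01]
```

```bash
R='-0.567 -0.476 0.072 0 0 0.404'; python3 -m jog '-0.567 -0.476 0.072 0 0 0.404; -0.567 -0.476 0.072 0 0 0.404; -0.567 -0.476 0.072 0 0 0.404; -0.567 -0.476 0.072 0 0 0.404; -0.567 -0.476 0.072 0 0 0.404; -0.567 -0.476 0.072 0 0 0.404; -0.567 -0.476 0.072 0 0 0.404; -0.567 -0.476 0.072 0 0 0.404; -0.567 -0.476 0.072 0 0 0.404; -0.567 -0.476 0.072 0 0 0.404; -0.567 -0.476 0.072 0 0 0.404; -0.567 -0.476 0.072 0 0 0.404; -0.567 -0.476 0.072 0 0 0.404' 1
python3 - <<'E'
from h import *
c=calibration('wrist');pic('wrist','w1.png');print(state()['ee_pos'],state()['ee_rot'])
for k,z in {'short_module':0,'long_module':0,'nest_mouth':36,'mark':36,'slide_handle':83}.items():
    for r in tip_of(k,'wrist')[:2]: print(k,round(r['confidence'],2),np.round(r['location'],0),np.round(ray('wrist',r['location'],z,c),1))
for r in spot_in('short_module','wrist')[:2]: print(r)
E
```

```text
time_s: 2.28
ee_pos: [394.6, 196.1, 200.1]
ee_rot: [180.0, -0.0, 120.1]
force: [-0.0, 0.1, 0.4]
gripper_width: 91.1
[394.48141423 196.25931327 200.12711941] [ 1.79970940e+02 -2.05796420e-02  1.20114507e+02]
short_module 0.92 [344. 216.] [409.9 205.3   0. ]
long_module 0.81 [359. 100.] [369.  300.1   0. ]
nest_mouth 0.97 [508. 185.] [508.1 302.3  36. ]
mark 0.61 [529. 109.] [485.4 358.6  36. ]
slide_handle 0.92 [629. 206.] [571.4 329.8  83. ]
{'rect': [324.3, 193.3, 366.1, 245.5], 'confidence': 0.85}
{'rect': [549.0, 112.4, 638.3, 268.5], 'confidence': 0.39}
```

View pics/w1.png

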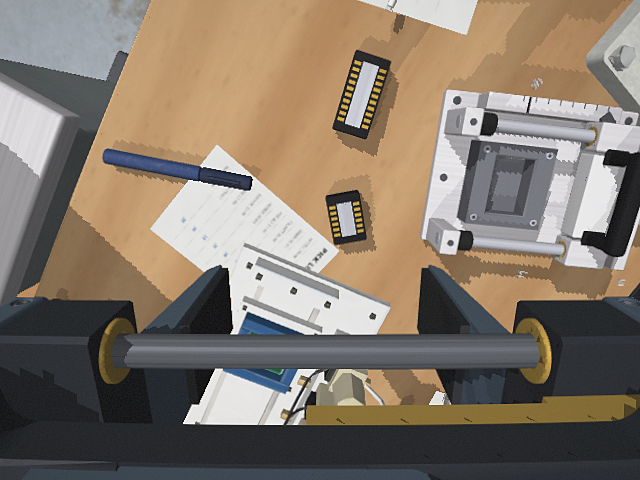

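```bash
python3 - <<'E'
from h import *
c=calibration('wrist');im=cv2.imread('pics/w1.png')
g=im.max(2)
def seg(box,lo,hi,z):
    x0,y0,x1,y1=box;m=((g[y0:y1,x0:x1]>=lo)&(g[y0:y1,x0:x1]<hi)).astype(np.uint8)
    m=cv2.morphologyEx(m,cv2.MORPH_OPEN,np.ones((3,3)))
    cs=max(cv2.findContours(m,0,1)[0],key=cv2.contourArea)
    b=cv2.boxPoints(cv2.minAreaRect(cs))+[x0,y0]
    w=np.array([ray('wrist',p,z,c) for p in b]);e=np.diff(np.r_[w,w[:1]],axis=0)
    print(np.round(b),'\nworld',np.round(w[:,:2],1),'ctr',w.mean(0).round(1),'len',np.linalg.norm(e,axis=1).round(1),'ang',np.degrees(np.arctan2(e[:,1],e[:,0])).round(1))
seg((315,180,380,255),0,62,18)
for p in ((478,139),(556,150),(537,230),(460,215)): print(p,ray('wrist',p,36,c).round(1))
big=cv2.resize(im[80:280,310:640],None,fx=2.4,fy=2.4,interpolation=cv2.INTER_CUBIC);cv2.imwrite('pics/w1c.png',big)
E
```

```text
[[325. 195.]
 [358. 189.]
 [360. 200.]
 [327. 206.]] 
world [[383.3 215.7]
 [405.7 234.7]
 [411.9 227.7]
 [389.5 208.5]] ctr [397.6 221.6  18. ] len [29.3  9.4 29.6  9.5] ang [  40.4  -48.4 -139.5  130.3]
(478, 139) [464.3 318.6  36. ]
(556, 150) [524.5 344.1  36. ]
(537, 230) [553.  283.5  36. ]
(460, 215) [487.9 260.7  36. ]
```

View pics/w1c.png

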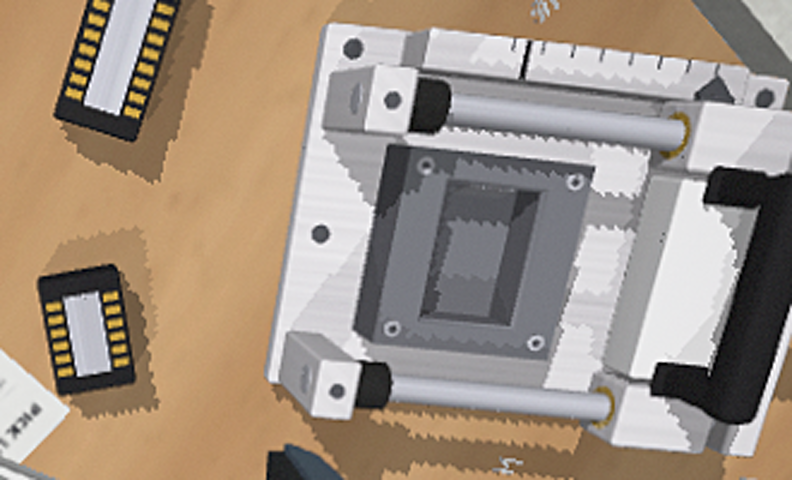

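```bash
cat >> h.py <<'E'
def fit(n,px,local,z,cal):
    W=np.array([ray(n,p,z,cal)[:2] for p in px]);L=np.array(local,float)
    r=R.align_vectors(np.c_[W-W.mean(0),0*W[:,0]],np.c_[L-L.mean(0),0*L[:,0]])[0]
    yaw=r.as_euler('xyz')[2];Rm=r.as_matrix()[:2,:2];o=W.mean(0)-Rm@L.mean(0)
    print('org',o.round(1),'yaw',np.degrees(yaw).round(1),'res',(W-(L@Rm.T+o)).round(1).tolist())
    return o,np.degrees(yaw)
E
python3 - <<'E'
from h import *
c=calibration('wrist');f=lambda P:np.array(P)/2.4+[310,80]-.3
q=lambda a,b:[(-a,b),(a,b),(a,-b),(-a,-b)]
fit('wrist',f([(448,180),(540,190),(512,326),(420,315)]),q(16.3,23.3),36,c)
fit('wrist',f([(407,143),(595,167),(560,358),(375,340)]),q(32,34),36,c)
fit('wrist',f([(40,278),(118,265),(134,385),(58,395)]),q(15,22),18,c)
print('mark',ray('wrist',f([(525,60)])[0],36,c))
E
```

```text
org [509.2 301.8] yaw 25.0 res [[-0.1, 0.2], [-0.4, -0.2], [0.8, -0.2], [-0.4, 0.3]]
org [510.8 302.5] yaw 25.9 res [[-1.8, -0.2], [0.6, -1.8], [2.6, 1.0], [-1.4, 0.9]]
org [409.6 207.7] yaw 38.8 res [[0.3, 0.8], [-1.1, 0.1], [0.0, -1.1], [0.8, 0.2]]
mark [483.40022903 360.15977364  36.        ]
```

```bash
python3 - <<'E'
from h import *
print(togo([409.6,207.7,90],[180,0,128.8]))
E
```

```text
[ 6.000e-03  3.810e-02  2.199e-01  1.000e-04 -0.000e+00 -9.700e-02]
```

```bash
python3 -m jog '0.006 0.038 0.22 0 0 -0.097; 0.006 0.038 0.22 0 0 -0.097; 0.006 0.038 0.22 0 0 -0.097; 0.006 0.038 0.22 0 0 -0.097; 0.006 0.038 0.22 0 0 -0.097' 0.4
python3 - <<'E'
from h import *
c=calibration('wrist');pic('wrist','w2.png');print(state()['ee_pos'],state()['ee_rot'])
for k,z in {'short_module':0}.items():
    for r in tip_of(k,'wrist')[:2]: print(k,round(r['confidence'],2),np.round(r['location'],0),np.round(ray('wrist',r['location'],z,c),1))
E
```

```text
time_s: 3.05
ee_pos: [408.9, 207.6, 89.3]
ee_rot: [-179.8, -0.0, 128.8]
force: [1.0, 0.2, 0.1]
gripper_width: 64.5
[409.98139376 207.99276396  90.72053145] [1.79970226e+02 3.02390832e-03 1.28807135e+02]
short_module 0.65 [326. 256.] [409.8 207.3   0. ]
short_module 0.25 [552. 247.] [522.1 305.1   0. ]
```

View pics/w2.png

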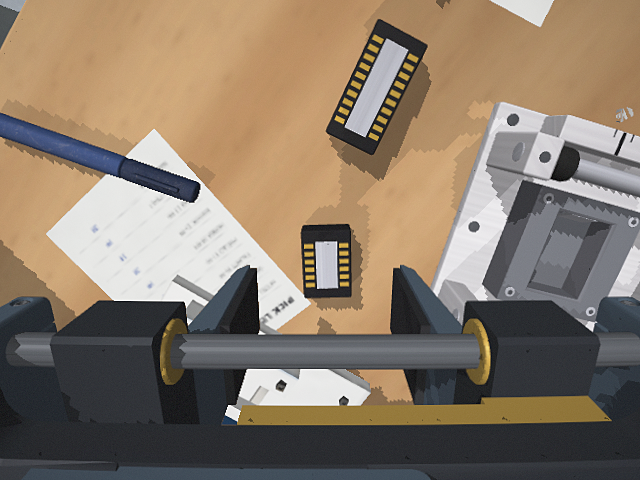

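```bash
python3 - <<'E'
from h import *
c=calibration('wrist')
o,y=fit('wrist',[(302,228),(350,226),(352,296),(304,297)],[(-15,22),(15,22),(15,-22),(-15,-22)],18,c)
print(togo([o[0],o[1],30],[180,0,90+y]))
E
```

```text
org [411.9 209. ] yaw 40.5 res [[0.2, 0.8], [-1.0, 0.2], [0.6, -0.5], [0.2, -0.5]]
[-0.0004  0.0026  0.1231  0.0018  0.0004 -0.0187]
```

```bash
python3 -m jog '0 0.002 0.06 0 0 -0.015; 0 0.002 0.11 0 0 -0.015; 0 0.002 0.122 0 0 -0.015; 0 0.002 0.122 0 0 -0.015' - && python3 -m jog '0 0 0 0 0 0; 0 0 0 0 0 0; 0 0 0 0 0 0; 0 0 0 0 0 0; 0 0 0 0 0 0; 0 0 0 0 0 0; 0 0 0 0 0 0; 0 0 0 0 0 0' -1 15
```

```text
time_s: 3.48
ee_pos: [411.3, 208.8, 30.8]
ee_rot: [179.9, 0.0, 130.1]
force: [0.1, -0.8, 0.3]
gripper_width: 63.8
time_s: 4.15
ee_pos: [411.4, 208.8, 31.4]
ee_rot: [179.9, 0.0, 130.1]
force: [-0.7, -1.2, 6.3]
gripper_width: 30.0
```

```bash
python3 - <<'E'
from h import *
print(state()['gripper_width'],state()['ee_pos'],togo([505,297,110],[180,0,115]))
E
```

```text
29.956483714540564 [411.42988454 208.81493383  31.38462118] [ 1.410e-02  2.571e-01 -1.566e-01  1.600e-03  2.000e-04  1.683e-01]
```

```bash
python3 -m jog '0 0 -0.08 0 0 0; 0 0 -0.156 0 0 0; 0.007 0.128 -0.156 0 0 0.08; 0.014 0.257 -0.156 0 0 0.168; 0.014 0.257 -0.156 0 0 0.168; 0.014 0.257 -0.156 0 0 0.168; 0.014 0.257 -0.156 0 0 0.168; 0.014 0.257 -0.156 0 0 0.168; 0.014 0.257 -0.156 0 0 0.168' -
python3 - <<'E'
from h import *
c=calibration('wrist');im=pic('wrist','w3.png');print(state()['ee_pos'],state()['ee_rot'],state()['gripper_width'])
for k,z in {'nest_mouth':36,'mark':36,'pointer':38,'slide_handle':83}.items():
    for r in tip_of(k,'wrist')[:2]: print(k,round(r['confidence'],2),np.round(r['location'],0),np.round(ray('wrist',r['location'],z,c),1))
E
```

```text
time_s: 4.9
ee_pos: [503.5, 295.8, 109.0]
ee_rot: [-180.0, 0.0, 115.0]
force: [0.1, 1.1, -0.8]
gripper_width: 30.1
[503.61234654 295.79909426 109.2572526 ] [1.79986252e+02 1.15679591e-02 1.15009612e+02] 29.720428981175555
nest_mouth 0.96 [341. 261.] [511.7 300.9  36. ]
mark 0.88 [342. 153.] [484.7 359.3  36. ]
pointer 0.6 [458. 150.] [542.5 388.9  38. ]
pointer 0.48 [470. 289.] [592.9 318.9  38. ]
slide_handle 0.62 [474. 290.] [569.7 329.   83. ]
slide_handle 0.29 [323. 292.] [502.2 296.5  83. ]
```

View pics/w3.png

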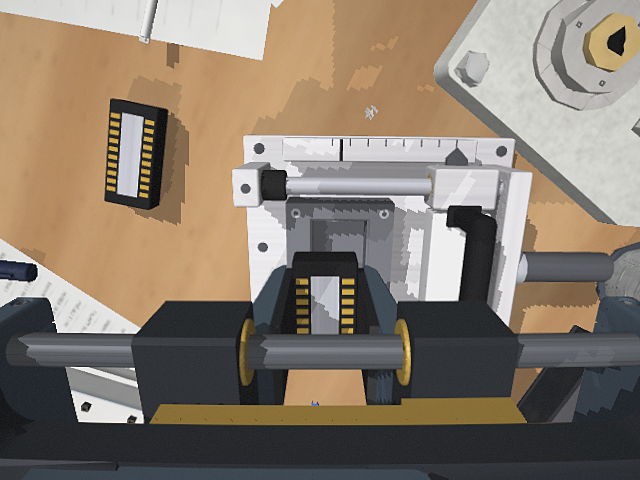

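```bash
python3 - <<'E'
from h import *
c=calibration('wrist');im=cv2.imread('pics/w3.png')
t=state()['ee_pos'];a=np.radians(25);Rm=np.array([[np.cos(a),-np.sin(a)],[np.sin(a),np.cos(a)]])
P=[np.r_[Rm@l+t[:2],t[2]-31.4+18] for l in [(-15,22.),(15,22),(15,-22),(-15,-22)]]
print(proj('wrist',P,c).round(1))
big=cv2.resize(im[130:310,240:520],None,fx=2.8,fy=2.8,interpolation=cv2.INTER_CUBIC);cv2.imwrite('pics/w3c.png',big)
E
```

```text
[[291.5 261.1]
 [358.5 261. ]
 [356.2 347.3]
 [293.9 347.4]]
```

View pics/w3c.png

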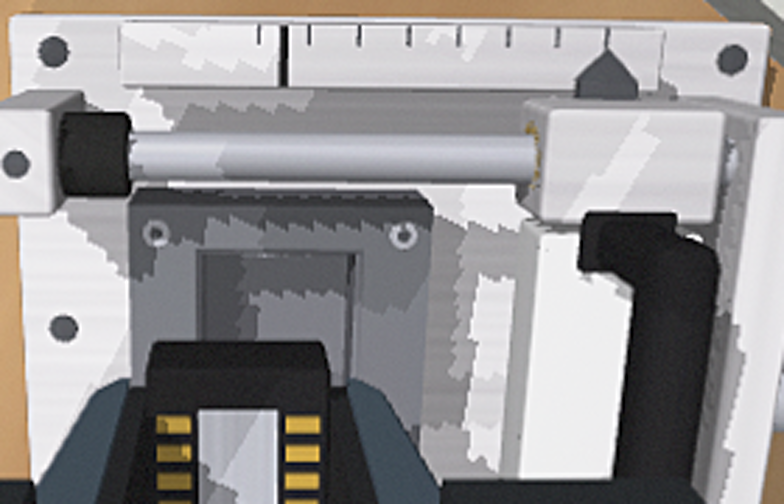

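```bash
python3 - <<'E'
from h import *
c=calibration('wrist')
t=state()['ee_pos'];a=np.radians(25);Rm=np.array([[np.cos(a),-np.sin(a)],[np.sin(a),np.cos(a)]])
P=[np.r_[Rm@l+t[:2],t[2]-31.4] for l in [(-15,22.),(15,22)]]
print(t,proj('wrist',P,c).round(1))
for px,z in (((291.8,264),95.8),((358.9,264),95.8),((296.4,252.1),77.8),((356.1,252.1),77.8)):
  print('mod',(Rm.T@(ray('wrist',px,z,c)[:2]-t[:2])).round(1))
r=lambda px,z=36:(Rm.T@(ray('wrist',px,z,c)[:2]-t[:2])).round(1)
print('recess',r((310.4,219.6)),r((367.5,219.6)),'block',r((286.8,203.2)),r((394.6,204.3)),'mark',r((341.1,139)),r((341.1,160.6)))
E
```

```text
[504.48814267 296.37893067 109.90241713] [[294.4 249. ]
 [355.3 248.9]]
mod [-15.   20.4]
mod [15.3 20.3]
mod [-14.1  20.1]
mod [15.5 20.1]
recess [-8.4 26.9] [25.6 26.8] block [-22.2  36.8] [41.3 36.1] mark [ 9.3 73.4] [ 9.4 61.4]
```

```bash
python3 -m jog '0.0084 0.0176 0 0 0 0; 0.0084 0.0176 0.04 0 0 0; 0.0084 0.0176 0.077 0 0 0; 0.0084 0.0176 0.077 0 0 0; 0.0084 0.0176 0.077 0 0 0' -
python3 - <<'E'
from h import *
c=calibration('wrist');im=pic('wrist','w4.png');print(state()['ee_pos'],state()['ee_rot'],state()['gripper_width'],state()['force'])
big=cv2.resize(im[90:330,200:500],None,fx=2.5,fy=2.5,interpolation=cv2.INTER_CUBIC);cv2.imwrite('pics/w4c.png',big)
E
```

```text
time_s: 5.57
ee_pos: [510.5, 303.9, 70.8]
ee_rot: [180.0, 0.0, 115.0]
force: [0.3, -0.5, 0.4]
gripper_width: 29.9
[511.19814546 304.28251752  71.7831997 ] [ 1.79844286e+02 -4.89745926e-03  1.15005064e+02] 29.7219929368505 [-0.14916693  0.22683955 -0.58820897]
```

View pics/w4c.png

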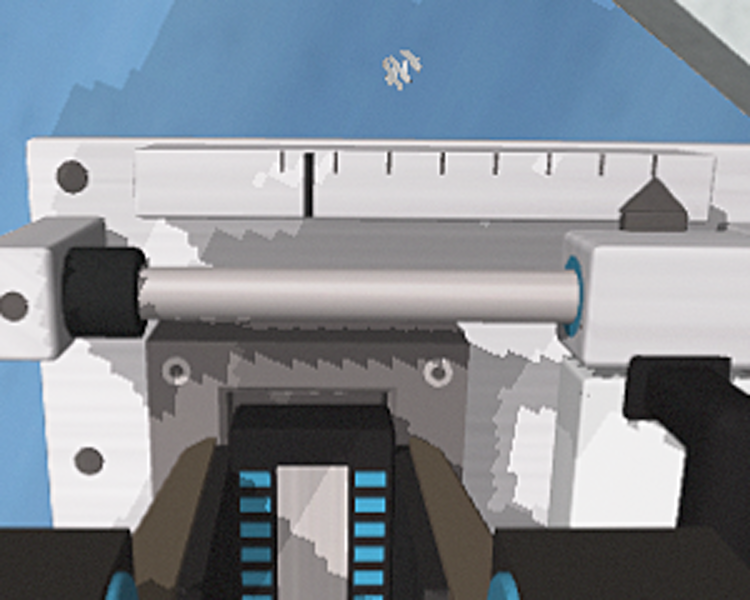

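```bash
python3 -m jog '0 -0.0012 0 0 0 0; 0 -0.0012 0.006 0 0 0; 0 -0.0012 0.012 0 0 0; 0 -0.0012 0.016 0 0 0; 0 -0.0012 0.020 0 0 0; 0 -0.0012 0.020 0 0 0' -
```

```text
time_s: 6.12
ee_pos: [510.7, 304.1, 63.6]
ee_rot: [179.8, -0.0, 115.0]
force: [-2.9, -2.6, 9.6]
gripper_width: 29.8
```

```bash
python3 -m jog '0 0 -0.003 0 0 0; 0 -0.002 -0.003 0 0 0; 0 -0.002 0 0 0 0; 0 -0.002 0.003 0 0 0; 0 -0.002 0.006 0 0 0; 0 -0.002 0.006 0 0 0' -
python3 - <<'E'
from h import *
s=state();print(s['ee_pos'],s['force'],s['gripper_width'])
im=pic('wrist','w5.png')
big=cv2.resize(im[90:330,200:500],None,fx=2.5,fy=2.5,interpolation=cv2.INTER_CUBIC)[:,:,::-1];cv2.imwrite('pics/w5c.png',big)
E
```

```text
time_s: 6.62
ee_pos: [509.9, 303.2, 60.2]
ee_rot: [179.8, 0.0, 115.0]
force: [1.4, -1.9, -0.8]
gripper_width: 30.5
[509.91993883 303.22859269  60.15292014] [ 1.40132844 -1.85773119 -0.83755026] 30.489814486038032
```

View pics/w5c.png

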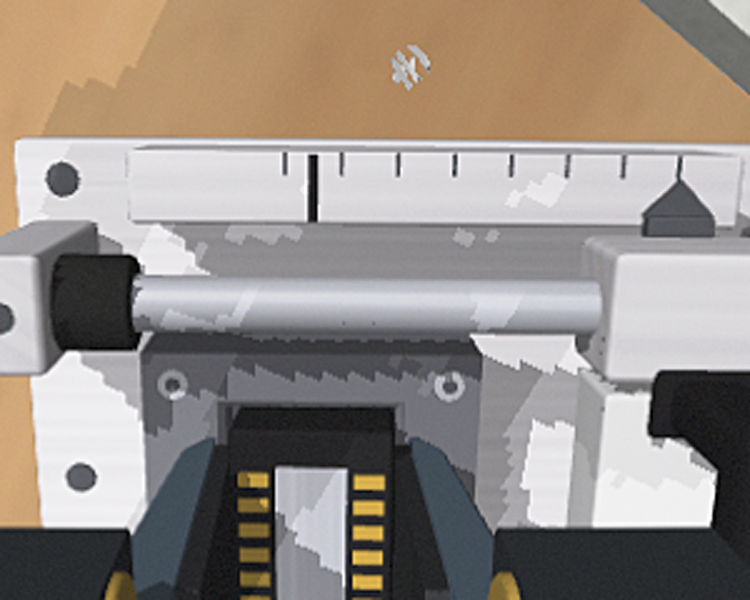

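```bash
python3 -m jog '0 0 0 0 0 0; 0 0 0 0 0 0; 0 0 0 0 0 0; 0 0 0 0 0 0; 0 0 -0.02 0 0 0; 0 0 -0.04 0 0 0; 0 0 -0.04 0 0 0; 0 0 -0.04 0 0 0' 0.0 && python3 -m jog '0 0 0 0 0 0; 0 0 0 0 0 0; 0 0 0 0 0 0; 0 0 0 0 0 0; 0 0 0 0 0 0; 0 0 0 0 0 0; 0 0 0 0 0 0' -1 20
python3 - <<'E'
from h import *
s=state();print(s['ee_pos'],s['force'],s['gripper_width'])
E
```

```text
time_s: 7.33
ee_pos: [510.5, 303.7, 81.6]
ee_rot: [179.7, 0.0, 115.0]
force: [0.8, 0.2, -0.3]
gripper_width: 45.5
time_s: 7.92
ee_pos: [510.5, 303.7, 81.4]
ee_rot: [179.7, 0.0, 115.0]
force: [0.2, -0.3, 0.4]
gripper_width: 2.2
[510.47690025 303.6775525   81.42853477] [ 0.24194521 -0.26464704  0.35034537] 2.2227194721572787
```

```bash
python3 -m jog '0 0 0.014 0 0 0; 0 0 0.022 0 0 0; 0 0 0.028 0 0 0; 0 0 0.034 0 0 0; 0 0 0.040 0 0 0; 0 0 0.044 0 0 0; 0 0 0.044 0 0 0' -; python3 -m jog '0 0 0.002 0 0 0; 0 0 0.004 0 0 0; 0 0 0.004 0 0 0; 0 0 0.004 0 0 0' -;  python3 -m jog '0 0 0.002 0 0 0; 0 0 0.002 0 0 0' -
```

```text
time_s: 8.5
ee_pos: [510.5, 303.7, 59.0]
ee_rot: [179.7, 0.0, 115.0]
force: [-0.3, -0.2, 0.5]
gripper_width: 0.6
time_s: 8.83
ee_pos: [510.7, 303.8, 58.3]
ee_rot: [179.6, 0.0, 115.0]
force: [-1.5, -0.8, 7.7]
gripper_width: 0.4
time_s: 9.0
ee_pos: [510.7, 303.8, 58.3]
ee_rot: [179.6, 0.0, 115.0]
force: [-1.8, -1.3, 6.6]
gripper_width: 0.3
```

```bash
python3 -m jog '0 0 0.006 0 0 0; 0 0 0.006 0 0 0; 0 0 0.006 0 0 0; 0 0 0.006 0 0 0' -; python3 -m jog '0 0 -0.06 0 0 0; -0.04 0 -0.14 0 0 0; -0.08 0 -0.2 0 0 0; -0.08 0 -0.24 0 0 0; -0.08 0 -0.24 0 0 0; -0.08 0 -0.24 0 0 0' 0.2
python3 - <<'E'
from h import *
c=calibration('wrist');im=pic('wrist','w6.png');s=state();print(s['ee_pos'],s['ee_rot'],s['force'])
for k,z in {'nest_mouth':36,'mark':36,'pointer':38,'slide_handle':83,'short_module':18}.items():
    for r in tip_of(k,'wrist')[:2]: print(k,round(r['confidence'],2),np.round(r['location'],0),np.round(ray('wrist',r['location'],z,c),1))
big=cv2.resize(im[60:320,200:560],None,fx=2.2,fy=2.2,interpolation=cv2.INTER_CUBIC)[:,:,::-1];cv2.imwrite('pics/w6c.png',big)
E
```

```text
time_s: 9.33
ee_pos: [510.7, 303.8, 58.2]
ee_rot: [179.6, 0.0, 115.0]
force: [-5.2, -3.3, 19.0]
gripper_width: 0.4
time_s: 9.83
ee_pos: [527.4, 267.3, 179.4]
ee_rot: [179.4, -0.0, 115.0]
force: [-0.2, 0.2, -0.2]
gripper_width: 37.3
[526.44706704 267.05688735 177.76615546] [ 1.79580355e+02 -2.03641786e-03  1.15013261e+02] [ 0.50652284 -0.05793104 -0.5655346 ]
pointer 0.9 [413.  92.] [541.8 389.3  38. ]
slide_handle 0.73 [422. 190.] [567.8 331.2  83. ]
slide_handle 0.7 [356. 402.] [601.3 168.   83. ]
short_module 0.88 [322. 183.] [511.2 300.2  18. ]
```

View pics/w6c.png

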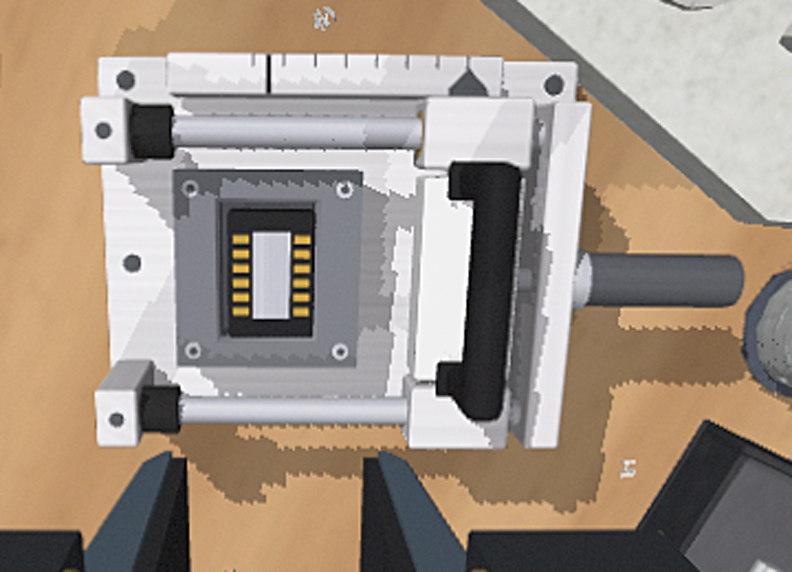

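```bash
python3 - <<'E'
from h import *
for p,z in (((150,188),20),((190,125),20),((192,232),20),((140,180),100),((140,110),200),((85,150),200)): print(p,z,ray('top',p,z).round(0))
for p,z in (((265,145),20),((268,112),100),((330,135),20),((330,30),200)): print('scene',p,z,ray('scene',p,z).round(0))
print(togo([568,330.5,150],[180,0,115]))
E
```

```text
(150, 188) 20 [595. 479.  20.]
(190, 125) 20 [698. 414.  20.]
(192, 232) 20 [519. 413.  20.]
(140, 180) 100 [583. 470. 100.]
(140, 110) 200 [647. 439. 200.]
(85, 150) 200 [597. 512. 200.]
scene (265, 145) 20 [598. 490.  20.]
scene (268, 112) 100 [605. 480. 100.]
scene (330, 135) 20 [708. 423.  20.]
scene (330, 30) 200 [765. 481. 200.]
[0.0792 0.1293 0.0541 0.0031 0.     0.0005]
```

```bash
python3 -m jog '0.04 0.065 0 0.003 0 0; 0.079 0.129 0.02 0.003 0 0; 0.079 0.129 0.054 0.003 0 0; 0.079 0.129 0.054 0.003 0 0; 0.079 0.129 0.054 0.003 0 0' 0.0
python3 - <<'E'
from h import *
c=calibration('wrist');im=pic('wrist','w7.png');s=state();print(s['ee_pos'],s['ee_rot'],s['force'],s['gripper_width'])
cv2.imwrite('pics/w7c.png',im[130:400,180:560,::-1])
E
```

```text
time_s: 10.55
ee_pos: [566.7, 329.9, 148.0]
ee_rot: [-179.7, 0.0, 115.1]
force: [-0.5, 0.0, -0.1]
gripper_width: 45.6
[567.14691532 329.83252008 149.3770131 ] [-1.79870678e+02  2.60333864e-02  1.15056758e+02] [ 0.16411484 -0.00875806  0.32857545] 45.75400937314459
```

View pics/w7c.png

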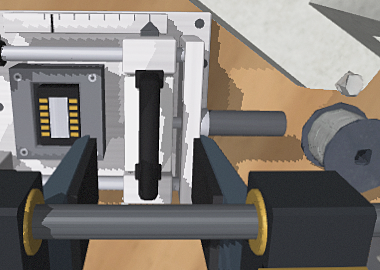

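```bash
python3 -m jog '0 0 0.06 0 0 0; 0 0 0.11 0 0 0; 0 0 0.126 0 0 0; 0 0 0.126 0 0 0; 0 0 0.126 0 0 0' - && python3 -m jog '0 0 0 0 0 0; 0 0 0 0 0 0; 0 0 0 0 0 0; 0 0 0 0 0 0; 0 0 0 0 0 0; 0 0 0 0 0 0; 0 0 0 0 0 0' -1 40
```

```text
time_s: 11.02
ee_pos: [567.4, 329.6, 87.6]
ee_rot: [-179.9, 0.0, 115.0]
force: [0.1, 0.4, 0.1]
gripper_width: 45.9
time_s: 11.6
ee_pos: [568.5, 330.2, 88.1]
ee_rot: [179.9, -0.0, 115.0]
force: [2.3, 0.6, 0.5]
gripper_width: 11.8
```

```bash
python3 -m jog '0 -0.015 0 0 0 0; 0 -0.035 0 0 0 0; 0 -0.055 0 0 0 0; 0 -0.075 0 0 0 0; 0 -0.095 0 0 0 0; 0 -0.115 0 0 0 0; 0 -0.126 0 0 0 0; 0 -0.13 0 0 0 0; 0 -0.13 0 0 0 0; 0 -0.13 0 0 0 0; 0 -0.13 0 0 0 0' -
python3 - <<'E'
from h import *
c=calibration('wrist');im=pic('wrist','w8.png');s=state();print(s['ee_pos'],s['ee_rot'],s['force'],s['gripper_width'])
for k,z in {'mark':36,'pointer':38,'slide_handle':83}.items():
    for r in tip_of(k,'wrist')[:2]: print(k,round(r['confidence'],2),np.round(r['location'],0),np.round(ray('wrist',r['location'],z,c),1))
cv2.imwrite('pics/w8c.png',cv2.resize(im[100:330,180:480,::-1],None,fx=2.6,fy=2.6,interpolation=cv2.INTER_CUBIC))
E
```

```text
time_s: 12.52
ee_pos: [512.5, 304.6, 88.2]
ee_rot: [179.4, -0.1, 114.9]
force: [8.3, 4.6, -6.3]
gripper_width: 11.7
[512.60935888 304.57601795  88.17927476] [ 1.79437658e+02 -6.66898951e-02  1.14897593e+02] [ 7.47722932  5.22492003 -6.24077395] 11.784282283874848
mark 0.67 [318. 162.] [483.4 360.2  36. ]
pointer 0.8 [325. 157.] [485.5 363.9  38. ]
slide_handle 0.98 [326. 316.] [513.4 303.7  83. ]
```

View pics/w8c.png

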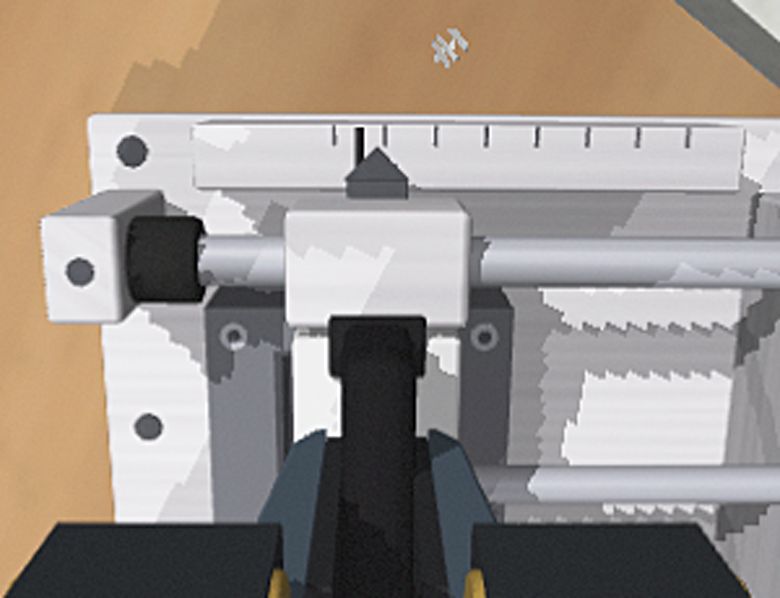

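```bash
python3 -m jog '0 -0.010 0 0 0 0; 0 -0.0136 0 0 0 0; 0 -0.0136 0 0 0 0; 0 -0.0136 0 0 0 0; 0 -0.0136 0 0 0 0; 0 -0.0136 0 0 0 0; 0 -0.0136 0 0 0 0' -
python3 - <<'E'
from h import *
c=calibration('wrist');im=pic('wrist','w9.png');s=state();print(s['ee_pos'],s['ee_rot'],s['force'],s['gripper_width'])
for k,z in {'mark':36,'pointer':38}.items():
    for r in tip_of(k,'wrist')[:2]: print(k,round(r['confidence'],2),np.round(r['location'],0),np.round(ray('wrist',r['location'],z,c),1))
cv2.imwrite('pics/w9c.png',cv2.resize(im[100:330,180:480,::-1],None,fx=2.6,fy=2.6,interpolation=cv2.INTER_CUBIC))
E
```

```text
time_s: 13.3
ee_pos: [509.5, 303.2, 88.2]
ee_rot: [179.0, -0.1, 114.9]
force: [7.6, 4.5, -5.7]
gripper_width: 11.7
[509.5231889  303.17067544  88.16833574] [ 1.79024415e+02 -8.22141404e-02  1.14873250e+02] [ 9.65428678  3.56262532 -5.89491382] 11.520538174794963
mark 0.8 [323. 161.] [482.7 360.5  36. ]
pointer 0.84 [322. 157.] [481.6 361.9  38. ]
```

```bash
python3 - <<'E'
from h import *
for _ in range(3): grab_frame('wrist'); s=state(); print(s['ee_pos'].round(1),s['gripper_width'].__round__(1))
p=[tip_of(k,'wrist') for k in('mark','pointer')];print([q[0]['location'] for q in p if q])
grab_frame('top')
for k in('long_module','fitting','dish'):
    r=tip_of(k,'top'); print(k,[(q['confidence'],ray('top',q['location'],0).round(0)) for q in r[:2]])
job_done()
E
```

```text
[509.5 303.2  88.2] 11.7
[509.5 303.2  88.2] 12.0
[509.5 303.2  88.2] 11.8
[[324.3, 162.2], [324.5, 159.4]]
long_module []
fitting [(0.54, array([566.,  44.,   0.]))]
dish [(0.58, array([637., 116.,  -0.]))]
the job is handed in; nothing more can be done
```

The short module is pressed flush into the nest. The slide is pulled to the mark and still gripped there with a 40 N grip command. I handed the job in at about 13.5 s.

- **Module:** With the slide still home, I pressed it down until it stopped with the fingertips at about nest-top height, finishing at 19 N. The picture afterwards showed it flush and close to the rear (+x) wall. It was not seen again once the slide covered it.
- **Slide:** The first pull stopped 3.3 mm short of the mark, because the arm gives a little under the spring. I corrected that. In the last network check the pointer and mark were 0.2 pixels apart in column, so well under 1 mm along the scale. I had reached the limit of 12 viewed pictures, so this is from the networks and the 3.4 mm the arm moved, not a look at the final picture.
- **Grip:** The tool held still over the last readings at 509.5, 303.2, 88.2 mm. The fingers were about 11.8 mm apart on the 12 mm bar.
- **Bystanders:** The network put the fitting and dish within a few mm of their starting positions. It did not find the long module in the last top picture. The arm never worked near that module, and it was in its place in the last wrist picture that showed it, before the module was pressed in.

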